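# Heft the tins of grinding balls and hold up the full one

### The job

Three identical closed tins of grinding balls for the jar mill stand in a row in the wooden tray, and only one is still full: heft them one after another from the robot's left to its right, lifting each well clear of the tray and setting it back in the tray upright, without dropping it or knocking it over (the last may stay in the hand if it is the heaviest). Then hold the heaviest tin up, upright, with its base at least 15 cm above the table, and finish while still holding it there; the other two stand in the tray. Leave the bowl, mug and brush where they are.

Things in the scene. Friction and masses are not known exactly. Their poses are not given: they have to be found in the camera images.
- tray: low wooden tray fixed to the table, floor 150 x 420 mm (x, y) and 10 mm thick, rim 10 mm wide all round and 22 mm high above the table; origin at the centre of its underside on the table, y runs along the row of tins (from right to left), x across it, z up. It may be turned up to 0.4 rad
- tin_left: closed round tin, white wrapper with blue band, lever lid; 62 mm diameter (64.4 over the rolled seams), 105 mm tall, origin at the centre of its underside, z up. All three look alike; a part-used one weighs 230 to 320 g, the full one 550 to 680 g; contents packed, lid stays on. This one: at the robot's left end of the row (tray +y), about 130 mm from the next
- tin_middle: closed round tin, white wrapper with blue band, lever lid; 62 mm diameter (64.4 over the rolled seams), 105 mm tall, origin at the centre of its underside, z up. All three look alike; a part-used one weighs 230 to 320 g, the full one 550 to 680 g; contents packed, lid stays on. This one: in the middle of the row
- tin_right: closed round tin, white wrapper with blue band, lever lid; 62 mm diameter (64.4 over the rolled seams), 105 mm tall, origin at the centre of its underside, z up. All three look alike; a part-used one weighs 230 to 320 g, the full one 550 to 680 g; contents packed, lid stays on. This one: at the robot's right end of the row (tray -y), about 130 mm from the next
- bowl: blue ceramic bowl, 110 mm wide, 50 mm high, loose on the table beyond the tray; origin at the centre of its underside. Not to be moved
- mug: terracotta mug, 76 mm wide, 85 mm high, with a handle on its +y side, loose on the table past the robot's right end of the tray; origin at the centre of its underside. Not to be moved
- brush: flat brush lying loose on the table past the left end of the tray, along its x axis; origin at its underside. Not to be moved
Mind the look-alikes: they are no part of the job. Leave any yellow look-alike of the tin_left alone. Leave any yellow look-alike of the tin_right alone.

How it is judged:
By the outcome, as a careful person would: the job done as asked, in the order asked, and still so for the second after the job is handed in, while the arm keeps its last pose, push and grip.
It also fails if it takes over 61 s, if anything falls off the work surface, if the arm or the gripper's body presses on something with over 40 N, if the wrist force passes 120 N, or if a joint passes its speed limit or range.

### The arm

A 7-joint arm with a two-finger parallel gripper is mounted at the origin on the work surface. World frame = base frame: x ahead of the robot, y to its left, z up, the work surface at z = 0. Lengths are in m, angles in rad, forces in N, time in s.
With the tool pointing down it reaches from about 0.425 to 0.825 m from the base axis. Payload 3.6 kg.
Tool frame: the origin (TCP) lies midway between the tips of the shut fingers; the grasp point (between the pads) lies ctrl.hold_point_z behind it (ctrl.hold_point_z is the distance from the TCP to the grasp point, in m); z points along the fingers, y is the line along which they close (so a half turn about z gives the same grasp; the last joint's range is limited). The gripper opens to 85 mm and grips with 20 to 120 N. Pads are 22 mm wide; open, the fingers measure 114 mm over their backs; the gripper's body (76 mm by 85 mm) begins 54 mm behind the grasp point. The pads swing forward as they close: fully open they stand 13 mm farther back than shut.
Start: joints at [1.28, 0.615, -0.013, 1.423, 0.008, 1.103, -0.04], TCP at [0.17, -0.627, 0.231] pointing down, gripper open.
Joint ranges: [-3.12, 3.12], [-0.3, 2.06], [-1.34, 1.32], [0.26, 2.42], [-1.36, 4.5], [0.01, 1.98], [-2.84, 2.84]. Speed limits (rad/s): [2.79, 2.79, 3.14, 3.14, 3.14, 3.14, 3.14].

### API

Orientations are given as a unit quaternion [x, y, z, w].
In Python, from bench import ctrl, eyes, nets gives the robot as it stands.
- The arm moves only by the tool drive_tool, never from a script. Its argument "targets" is text: rows parted by semicolons, each of 4 numbers parted by spaces: the shift along the tool's x, y, z in m, then the turn about the tool's z in units of 6 degrees (1.0 is 6 degrees). A call has 1 to 5 rows; each row shifts and turns the commanded pose from where the row before left it, along the tool's axes as they then stand; what a row does not reach is not made up. A row lasts 1/12 s, in which the tool goes at most 41.7 mm and 7.16 degrees, less where a joint would pass 70% of its speed; a pose out of reach is approached as far as the arm can. A call is refused whole if a number of a shift passes 0.0417 or a number of a turn 1, either way. A call with a gripper value outside its range is refused whole. "jaw" is the opening, from 0 (shut) to 1 (fully open), set as the call begins (left out, the last holds). The fingers move at their own pace and stop on an object; "grip_force" is the grip in N (left out, the last holds). Time passes only in rows, so rows that do not move let the fingers close. It gives the time, the measured TCP pose, the force, the opening and the grip force at its end, in the units of the state.
- ctrl.get_obs(): the state, without advancing time (a new reading comes with each control period).
- eyes.grab_frame(name): name is "side" or "top"; returns a dict with "pixels" (384x512x3 uint8, red, green, blue), "range_z" (384x512 float32, m along the optical axis (not along the pixel's ray), 0 where there is no reading), "camera_matrix" (3x3 intrinsics, pixels), "R" (3x3) and "t" (3): a world point X has camera coordinates R X + t. Camera axes: x right, y down, z forward; pixel columns grow to the right and rows downward; lengths in m; the calibration is good to about 2 mm. A picture is of the moment at which its call begins.
- ctrl.finish_job(): hands the job in; it is judged then, once.
Trained networks look in a picture, given as the dict that the camera call returned (one of the last four; its "shot" number tells which), for a name from the list of things; names that differ only in an ending like _2 or _b are one class to them, and where a whole thing is asked for, a point or a joint stands for the part that bears it (a point fixed in the world has none). Each returns a list of dicts, best first, with "conf" (0 to 1); they miss things now and then, are a little off and sometimes report something else, mostly with a low value. They report only what shows in the picture. A call takes as long as a camera call. They do not tell look-alikes from the thing itself.
- nets.recognise(thing, picture): "rect" ([left, top, right, bottom] in pixels, round what is visible of it).
- nets.cut_out(thing, picture): "region" (384x512 bool, what is visible of it) and "rect" ([left, top, right, bottom] in pixels, round what is visible of it).
- nets.spot_point(thing, picture): "at" ([column, row] in pixels: a listed point, or the origin of a listed thing).
The state is a dict: "t": time; "joint_positions": joint angles; "dq": joint speeds; "joint_torque": joint torques, N m; "tcp_pos": TCP position; "ee_rot": TCP orientation; "contact_force": force on the tool from outside, world axes, zero at the start; "ft_torque": the same for the moment, N m; "gripper_width": finger opening in m; "grasp_force": force on a finger pad.
Only numpy, scipy, OpenCV 4.12 (cv2) and the standard library are available. Lean on these libraries where they do the work, as an engineer would, in place of code of your own. Each camera call takes 0.05 s, during which the arm holds its last target. There are 200 camera calls.

## Working session

There is one attempt and no reset: what is moved stays moved. The work goes in short steps, Python scripts to look and compute and a tool call to move; the robot and the scene stay as the last step left them, time stands still between calls to the robot, and variables do not carry over. Pictures are saved under pics/ and viewed, at most 10 in all, crops included, and the job is handed in when it is done.

Besides the shell and the picture viewer there is one more tool, called after "Request:" as name(argument=value, ...) on one line, values as JSON. drive_tool: Moves the arm, as the interface text tells. Its arguments: {"type":"object","properties":{"targets":{"type":"string"},"jaw":{"type":"number"},"grip_force":{"type":"number"}},"required":["targets"]}

```bash
mkdir -p pics
cat > h.py <<'E'
import numpy as np, cv2
from bench import ctrl, eyes, nets
from scipy.spatial.transform import Rotation as Ro
def cloud(p):
    z=p["range_z"];K=p["camera_matrix"];v,u=np.mgrid[:z.shape[0],:z.shape[1]]
    c=np.stack([(u-K[0,2])*z/K[0,0],(v-K[1,2])*z/K[1,1],z],-1)
    w=(c-p["t"])@p["R"]; w[z==0]=np.nan
    return w
E
python3 - <<'E'
from h import *
o=ctrl.get_obs();print({k:np.round(v,3) for k,v in o.items()},ctrl.hold_point_z)
ims=[]
for n in("top","side"):
    p=eyes.grab_frame(n);w=cloud(p);ims.append(p["pixels"])
    for th in("tin_left","tray","bowl","mug","brush"):
        for d in nets.cut_out(th,p):
            if d["conf"]<.2: continue
            q=w[d["region"]];q=q[~np.isnan(q[:,0])]
            if not len(q): continue
            zt=np.percentile(q[:,2],97);t=q[q[:,2]>zt-.012]
            c=np.median(p["pixels"][d["region"]],0)
            print(n,th,round(d["conf"],2),np.round(d["rect"]),"top",np.round((t.min(0)+t.max(0))/2,3),np.round(np.ptp(t,0),3),"zt",round(zt,3),c)
cv2.imwrite("pics/a.png",cv2.resize(np.hstack(ims)[:,:,::-1],(800,300)))
cv2.imwrite("pics/top.png",ims[0][:,:,::-1])
E
```

```text
{'t': np.float64(0.0), 'joint_positions': array([ 1.28 ,  0.616, -0.013,  1.425,  0.008,  1.103, -0.04 ]), 'dq': array([ 0.002, -0.   , -0.001, -0.001, -0.   , -0.001,  0.001]), 'joint_torque': array([ 0.0000e+00, -4.6922e+01,  2.6000e-01, -1.7104e+01,  1.0000e-02,
        1.0000e-02,  0.0000e+00]), 'tcp_pos': array([ 0.169, -0.627,  0.23 ]), 'ee_rot': array([ 0.991,  0.132, -0.   , -0.001]), 'contact_force': array([ 0.544, -0.223,  0.21 ]), 'ft_torque': array([-0.012, -0.012, -0.025]), 'grasp_force': np.float64(0.0), 'gripper_width': np.float64(0.085)} 0.0187
top tin_left 0.88 [241. 188. 260. 210.] top [0.549 0.09  0.115] [0.059 0.061 0.015] zt 0.119 [223. 230. 223.]
top tin_left 0.69 [277. 251. 303. 270.] top [ 0.38  -0.01   0.104] [0.06  0.061 0.013] zt 0.109 [252. 240.   0.]
top tray 0.62 [220. 165. 373. 240.] top [ 0.554 -0.037  0.064] [0.22  0.454 0.104] zt 0.024 [240. 222. 143.]
top bowl 0.77 [297. 109. 332. 139.] top [ 0.777 -0.094  0.047] [0.106 0.107 0.016] zt 0.051 [ 74. 125. 157.]
top mug 0.68 [380. 180. 414. 213.] top [ 0.571 -0.331  0.082] [0.082 0.077 0.017] zt 0.085 [
[... 312 characters left out ...]
0.138 0.014] zt 0.117 [157. 158. 154.]
side tin_left 0.44 [262. 234. 290. 276.] top [ 0.57  -0.179  0.112] [0.063 0.065 0.014] zt 0.117 [158. 158. 154.]
side tray 0.68 [207. 161. 321. 304.] top [ 0.554 -0.044  0.064] [0.22  0.453 0.105] zt 0.024 [236. 208. 146.]
side bowl 0.74 [326. 205. 370. 242.] top [ 0.777 -0.098  0.047] [0.109 0.11  0.016] zt 0.051 [ 74. 106. 135.]
side mug 0.73 [269. 293. 317. 342.] top [ 0.57  -0.336  0.081] [0.082 0.076 0.014] zt 0.086 [136.  83.  59.]
side brush 0.85 [190. 143. 254. 164.] top [0.486 0.256 0.017] [0.196 0.049 0.015] zt 0.022 [163. 164. 137.]
side brush 0.49 [271. 293. 320. 344.] top [ 0.571 -0.336  0.081] [0.081 0.076 0.014] zt 0.085 [136.  83.  59.]
```

View pics/a.png

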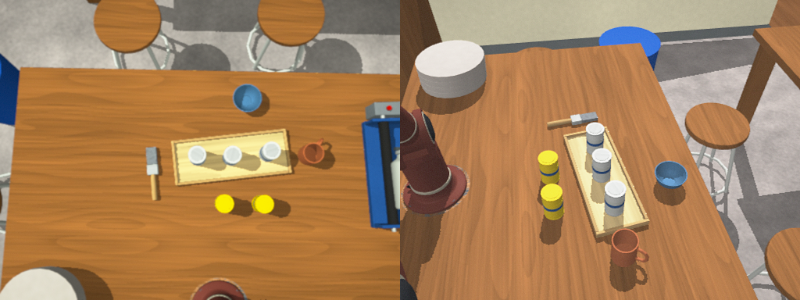

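View pics/top.png

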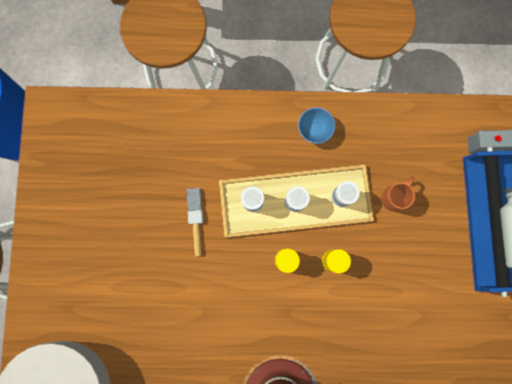

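The top view shows the white tins in the tray at about (252,198), (297,199) and (346,193). The yellow look-alikes, at (288,261) and (337,261), stand outside the tray. The targets are the three white tins with a blue band inside the tray. I'll confirm this in one enlarged crop and measure their exact centres.

```bash
cat >> h.py <<'E'
def blobs(names=("top","side"),zmin=.095,zmax=.135):
    P=[]
    for n in names:
        q=cloud(eyes.grab_frame(n)).reshape(-1,3)
        m=(q[:,2]>zmin)&(q[:,2]<zmax)&(q[:,0]>.3)&(q[:,0]<.75)&(abs(q[:,1])<.3)
        P.append(q[m])
    out=[]
    for n,q in zip(names,P):
        g=np.zeros((450,600),np.uint8); g[((q[:,0]-.3)*1000).astype(int),((q[:,1]+.3)*1000).astype(int)]=1
        g=cv2.dilate(g,np.ones((7,7)))
        k,l=cv2.connectedComponents(g)
        L=l[((q[:,0]-.3)*1000).astype(int),((q[:,1]+.3)*1000).astype(int)]
        for i in range(1,k):
            s=q[L==i]
            if len(s)<30: continue
            c,r=cv2.minEnclosingCircle(s[s[:,2]>np.percentile(s[:,2],90)-.015][:,:2].astype(np.float32))
            print(n,len(s),np.round(c,4),"r",round(r,4),"z",np.round(np.median(s[:,2]),4))
E
python3 - <<'E'
from h import *
blobs()
im=cv2.imread("pics/top.png")[150:280,200:420]
s=eyes.grab_frame("side")["pixels"][130:320,150:340,::-1]
cv2.imwrite("pics/b.png",np.hstack([cv2.resize(im,(480,284)),cv2.resize(s,(284,284))]))
p=eyes.grab_frame("top");w=cloud(p)
q=w[nets.cut_out("tray",p)[0]["region"]];q=q[(q[:,2]>.005)&(q[:,2]<.035)]
r=cv2.minAreaRect(q[:,:2].astype(np.float32));print(r,cv2.boxPoints(r))
E
```

```text
top 430 [ 0.3793 -0.0093] r 0.032 z 0.1035
top 428 [ 0.38   -0.1492] r 0.0323 z 0.1035
top 414 [0.5494 0.0907] r 0.032 z 0.1135
top 410 [ 0.5522 -0.0355] r 0.0322 z 0.1135
top 423 [ 0.5693 -0.1732] r 0.0321 z 0.1132
side 410 [ 0.3791 -0.0142] r 0.0329 z 0.1037
side 506 [ 0.3813 -0.1538] r 0.0333 z 0.1039
side 397 [0.5495 0.0848] r 0.0338 z 0.113
side 468 [ 0.5538 -0.0405] r 0.0342 z 0.1133
side 567 [ 0.5697 -0.1786] r 0.0327 z 0.1135
((0.5553036332130432, -0.035130515694618225), (0.176571786403656, 0.4439658224582672), 7.240354061126709) [[ 0.43974477  0.1739555 ]
 [ 0.49569863 -0.26647022]
 [ 0.6708625  -0.24421653]
 [ 0.61490864  0.19620919]]
```

View pics/b.png

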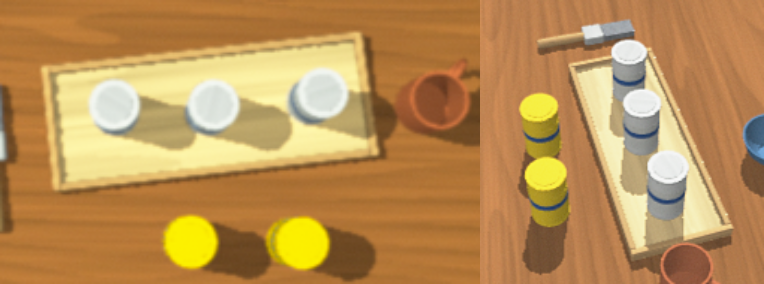

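The crop confirms that the three white, blue-banded tins in the tray are the targets and that both yellow ones are outside it. Starting to move.

Request:
drive_tool(targets="0.036 -0.0165 0 0;0.036 -0.0165 0 0;0.036 -0.0165 0 0;0.036 -0.0165 0 0;0.036 -0.0165 0 0", jaw=1, grip_force=60)

```text
t: 1.27
tcp_pos: [0.323, -0.4996, 0.2316]
ee_rot: [0.991, 0.131, 0.0, 0.0]
contact_force: [1.0, 0.1, -0.7]
gripper_width: 0.0856
grasp_force: 0.0
```

Request:
drive_tool(targets="0.036 -0.0165 0 0;0.036 -0.0165 0 0;0.036 -0.0165 0 0;0.036 -0.0165 0 0;0.036 -0.0165 0 0")

```text
t: 1.68
tcp_pos: [0.4753, -0.373, 0.2316]
ee_rot: [0.991, 0.132, 0.0, 0.0]
contact_force: [0.3, -0.9, -0.0]
gripper_width: 0.0851
grasp_force: 0.0
```

Request:
drive_tool(targets="0.016 -0.0355 0 0;0.016 -0.0355 0 0;0.016 -0.0355 0 0;0.016 -0.0355 0 0;0.016 -0.0355 0 0")

```text
t: 2.1
tcp_pos: [0.5051, -0.1803, 0.2316]
ee_rot: [0.991, 0.132, 0.0, 0.0]
contact_force: [0.4, -0.7, 0.5]
gripper_width: 0.0854
grasp_force: 0.0
```

Request:
drive_tool(targets="0.016 -0.0355 0 0;0.016 -0.0355 0 0;0.016 -0.0355 0 0;0.016 -0.0355 0 0;0.016 -0.0355 0 0")

```text
t: 2.52
tcp_pos: [0.536, 0.012, 0.2317]
ee_rot: [0.991, 0.131, 0.0, 0.0]
contact_force: [1.0, 0.0, 0.0]
gripper_width: 0.0854
grasp_force: 0.0
```

Request:
drive_tool(targets="0.016 -0.0355 0 0;0.016 -0.0355 0 0;0 0 0 0;0 0 0 0")

```text
t: 2.85
tcp_pos: [0.5482, 0.0908, 0.2314]
ee_rot: [0.991, 0.135, 0.0, -0.001]
contact_force: [0.1, -0.8, -0.6]
gripper_width: 0.0853
grasp_force: 0.0
```

Run:
```python
from h import *
blobs(("side",))
o=ctrl.get_obs();print(o["tcp_pos"],o["joint_positions"])
p=eyes.grab_frame("side");cv2.imwrite("pics/c.png",cv2.resize(p["pixels"][100:300,130:390,::-1],(780,600)))
```

```text
side 407 [ 0.3804 -0.0142] r 0.0333 z 0.1036
side 506 [ 0.3815 -0.1547] r 0.0326 z 0.104
side 395 [0.5499 0.0852] r 0.0344 z 0.1135
side 471 [ 0.5537 -0.0398] r 0.0337 z 0.1135
side 571 [ 0.5702 -0.1793] r 0.0333 z 0.1136
[0.54820103 0.08757468 0.23126762] [-0.13331912  0.46813087 -0.09737541  1.70141086  0.05360591  0.97483515
 -1.55527957]
```

View pics/c.png

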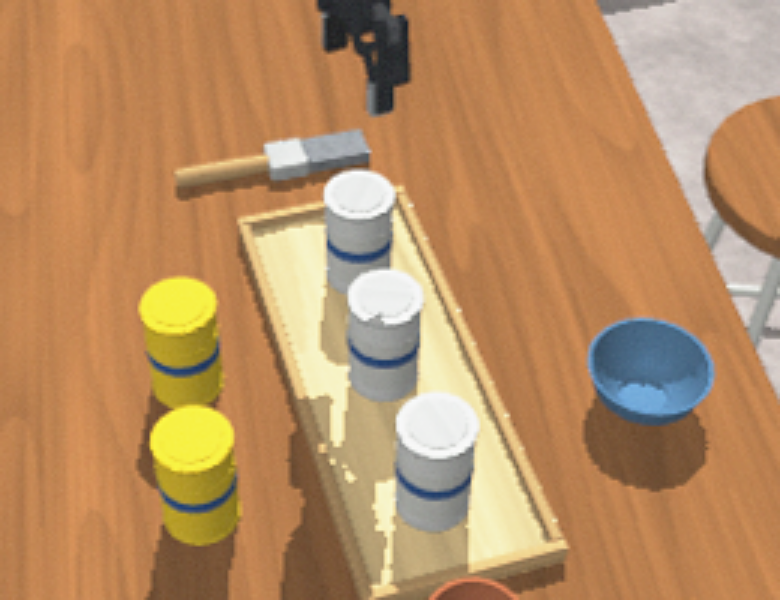

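The gripper is above the left tin (c.png ~(360,200)) and aligned to within about 3 mm. Descending and gripping.

Request:
drive_tool(targets="0 0 0.03 0;0 0 0.03 0;0 0 0.03 0;0 0 0.015 0;0 0 0.015 0")

```text
t: 3.37
tcp_pos: [0.5476, 0.0838, 0.1098]
ee_rot: [0.992, 0.129, -0.001, 0.001]
contact_force: [-0.0, -0.6, 0.2]
gripper_width: 0.0858
grasp_force: 0.0
```

Request:
drive_tool(targets="0 0 0.015 0;0 0 0.015 0;0 0 0.015 0;0 0 0.006 0;0 0 0 0")

```text
t: 3.78
tcp_pos: [0.5474, 0.0847, 0.0591]
ee_rot: [0.992, 0.13, -0.002, 0.001]
contact_force: [-0.3, -0.3, 0.6]
gripper_width: 0.0852
grasp_force: 0.0
```

Request:
drive_tool(targets="0 0 0 0;0 0 0 0;0 0 0 0;0 0 0 0;0 0 0 0", jaw=0, grip_force=60)

```text
t: 4.2
tcp_pos: [0.5492, 0.087, 0.0618]
ee_rot: [0.991, 0.131, 0.001, 0.0]
contact_force: [-0.9, -0.7, 6.3]
gripper_width: 0.0609
grasp_force: 65.8
```

Request:
drive_tool(targets="0 0 -0.01 0;0 0 -0.02 0;0 0 -0.025 0;0 0 -0.025 0;0 0 -0.015 0")

```text
t: 4.62
tcp_pos: [0.5483, 0.087, 0.1573]
ee_rot: [0.991, 0.132, 0.001, -0.0]
contact_force: [1.0, -0.3, -5.6]
gripper_width: 0.0612
grasp_force: 67.0
```

Request:
drive_tool(targets="0 0 0 0;0 0 0 0;0 0 0 0;0 0 0 0;0 0 0 0")

```text
t: 5.03
tcp_pos: [0.5471, 0.0868, 0.1537]
ee_rot: [0.991, 0.132, -0.002, 0.0]
contact_force: [-0.1, 0.2, -5.1]
gripper_width: 0.0607
grasp_force: 67.3
```

Request:
drive_tool(targets="0 0 0 0;0 0 0 0;0 0 0 0")

```text
t: 5.28
tcp_pos: [0.5481, 0.087, 0.1549]
ee_rot: [0.991, 0.132, -0.0, -0.0]
contact_force: [-0.0, 0.3, -4.8]
gripper_width: 0.061
grasp_force: 67.3
```

Run:
```python
from h import *
f=[]
for i in range(6):
    p=eyes.grab_frame("side");o=ctrl.get_obs();f.append(np.r_[o["contact_force"],o["tcp_pos"],o["grasp_force"]])
print(np.round(np.mean(f,0),3),np.round(np.std(f,0),3))
q=cloud(p).reshape(-1,3);m=(abs(q[:,0]-.549)<.06)&(abs(q[:,1]-.087)<.06)&(q[:,2]>.03)&(q[:,2]<.3);print(np.percentile(q[m,2],[1,50,99]))
cv2.imwrite("pics/d.png",cv2.resize(p["pixels"][100:300,130:390,::-1],(780,600)))
```

```text
[ 0.089  0.173 -5.204  0.548  0.087  0.155 67.266] [0.532 0.553 0.366 0.    0.    0.    0.   ]
[0.10588598 0.20607671 0.29879978]
```

View pics/d.png

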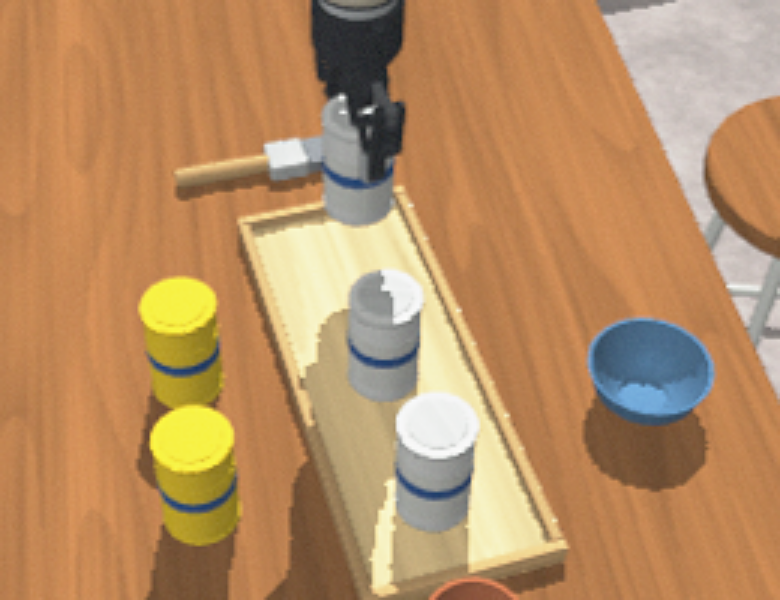

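It reads about 5.2 N, which suggests this is the full one, but I'll compare the others first. Setting it back.

Request:
drive_tool(targets="0 0 0.025 0;0 0 0.025 0;0 0 0.02 0;0 0 0.01 0;0 0 0.006 0")

```text
t: 6.0
tcp_pos: [0.5475, 0.0869, 0.0679]
ee_rot: [0.991, 0.132, -0.001, 0.0]
contact_force: [0.0, -1.1, -4.2]
gripper_width: 0.0606
grasp_force: 68.3
```

Request:
drive_tool(targets="0 0 0.004 0;0 0 0.003 0;0 0 0.001 0;0 0 0 0;0 0 0 0")

```text
t: 6.42
tcp_pos: [0.5489, 0.0872, 0.0621]
ee_rot: [0.991, 0.132, 0.001, -0.0]
contact_force: [-0.4, -0.3, -6.3]
gripper_width: 0.061
grasp_force: 68.5
```

Request:
drive_tool(targets="0 0 0.001 0;0 0 0.001 0;0 0 0 0")

```text
t: 6.67
tcp_pos: [0.5491, 0.0872, 0.0618]
ee_rot: [0.991, 0.132, 0.001, 0.0]
contact_force: [-2.4, 0.0, 7.1]
gripper_width: 0.0612
grasp_force: 69.4
```

Seated on the tray floor. Releasing and rising.

Request:
drive_tool(targets="0 0 0 0;0 0 0 0;0 0 0 0;0 0 0 0;0 0 0 0", jaw=1)

```text
t: 7.08
tcp_pos: [0.5485, 0.0871, 0.0594]
ee_rot: [0.991, 0.132, 0.0, -0.0]
contact_force: [-0.7, 0.4, 0.1]
gripper_width: 0.0855
grasp_force: 0.0
```

Request:
drive_tool(targets="0 0 -0.01 0;0 0 -0.02 0;0 0 -0.03 0;0 0 -0.03 0;0 0 -0.03 0")

```text
t: 7.5
tcp_pos: [0.548, 0.087, 0.1811]
ee_rot: [0.991, 0.132, -0.0, -0.0]
contact_force: [0.6, -0.2, -0.7]
gripper_width: 0.0853
grasp_force: 0.0
```

Request:
drive_tool(targets="0 0 -0.025 0;0 0 -0.02 0;0 0 0 0;0 0 0 0")

```text
t: 7.83
tcp_pos: [0.5488, 0.0871, 0.226]
ee_rot: [0.991, 0.131, 0.002, -0.0]
contact_force: [-0.1, 0.1, -0.5]
gripper_width: 0.0855
grasp_force: 0.0
```

```bash
cat >> h.py <<'E'
def to(x,y):
    o=ctrl.get_obs();d=np.array([x,y,0])-o["tcp_pos"]
    R=Ro.from_quat(o["ee_rot"]).as_matrix();print("tcp",np.round(o["tcp_pos"],4),"tool shift",np.round(R.T@[d[0],d[1],0],4),"f",np.round(o["contact_force"],2))
E
python3 - <<'E'
from h import *
blobs(("side",)); to(.553,-.038)
f=[]
for i in range(4): eyes.grab_frame("side");f.append(ctrl.get_obs()["contact_force"])
print(np.mean(f,0))
E
```

```text
side 404 [ 0.3814 -0.013 ] r 0.0337 z 0.1034
side 509 [ 0.3815 -0.1538] r 0.0331 z 0.104
side 392 [0.5491 0.085 ] r 0.0336 z 0.1133
side 469 [ 0.5529 -0.0408] r 0.0326 z 0.1132
side 576 [ 0.5702 -0.1795] r 0.0334 z 0.1137
tcp [0.5479 0.0869 0.2245] tool shift [-0.0276  0.1219  0.    ] f [-0.44  0.42 -0.02]
[0.22280948 0.17474369 0.06193125]
```

Request:
drive_tool(targets="-0.007 0.0305 0 0;-0.007 0.0305 0 0;-0.007 0.0305 0 0;-0.0066 0.0304 0 0;0 0 0 0")

```text
t: 8.5
tcp_pos: [0.5527, -0.0475, 0.2232]
ee_rot: [0.992, 0.125, -0.002, 0.003]
contact_force: [-0.9, -1.7, -0.7]
gripper_width: 0.0854
grasp_force: 0.0
```

Request:
drive_tool(targets="0 0 0 0;0 0 0.03 0;0 0 0.03 0;0 0 0.03 0;0 0 0.015 0")

```text
t: 8.92
tcp_pos: [0.5509, -0.0355, 0.1156]
ee_rot: [0.991, 0.133, -0.003, -0.001]
contact_force: [-0.8, -0.4, 0.2]
gripper_width: 0.0853
grasp_force: 0.0
```

Request:
drive_tool(targets="0 0 0.015 0;0 0 0.015 0;0 0 0.015 0;0 0 0.012 0;0 0 0.003 0")

```text
t: 9.33
tcp_pos: [0.5517, -0.0355, 0.0569]
ee_rot: [0.991, 0.133, -0.002, -0.001]
contact_force: [-1.0, 0.7, -0.3]
gripper_width: 0.0854
grasp_force: 0.0
```

Request:
drive_tool(targets="0 0 0 0;0 0 0 0;0 0 0 0;0 0 0 0;0 0 0 0", jaw=0)

```text
t: 9.75
tcp_pos: [0.5541, -0.0374, 0.0601]
ee_rot: [0.991, 0.132, 0.001, -0.0]
contact_force: [0.3, 0.9, 1.2]
gripper_width: 0.0607
grasp_force: 63.9
```

Request:
drive_tool(targets="0 0 -0.01 0;0 0 -0.02 0;0 0 -0.025 0;0 0 -0.025 0;0 0 -0.015 0")

```text
t: 10.17
tcp_pos: [0.554, -0.0381, 0.1573]
ee_rot: [0.991, 0.131, 0.001, 0.0]
contact_force: [1.0, 0.2, -3.0]
gripper_width: 0.0605
grasp_force: 64.1
```

Request:
drive_tool(targets="0 0 0 0;0 0 0 0;0 0 0 0;0 0 0 0;0 0 0 0")

```text
t: 10.58
tcp_pos: [0.5524, -0.0378, 0.1529]
ee_rot: [0.991, 0.132, -0.002, -0.0]
contact_force: [0.3, -0.8, -1.7]
gripper_width: 0.0604
grasp_force: 64.1
```

Run:
```python
from h import *
f=[]
for i in range(6): eyes.grab_frame("side");f.append(ctrl.get_obs()["contact_force"])
print(np.mean(f,0)); blobs(("side",)); to(.569,-.177)
```

```text
[ 0.22150753 -0.05112665 -2.93724301]
side 405 [ 0.3793 -0.015 ] r 0.0338 z 0.1038
side 504 [ 0.3819 -0.1535] r 0.0329 z 0.104
side 212 [ 0.55   -0.0468] r 0.0302 z 0.1185
side 128 [0.536  0.0868] r 0.0266 z 0.1127
side 571 [ 0.571  -0.1787] r 0.0335 z 0.1136
tcp [ 0.5534 -0.0378  0.1542] tool shift [-0.0212  0.1384 -0.    ] f [ 0.45  1.02 -2.25]
```

Request:
drive_tool(targets="0 0 0.025 0;0 0 0.025 0;0 0 0.02 0;0 0 0.01 0;0 0 0.006 0")

```text
t: 11.35
tcp_pos: [0.5527, -0.0378, 0.0669]
ee_rot: [0.991, 0.132, -0.001, -0.0]
contact_force: [-0.9, 0.5, -2.4]
gripper_width: 0.0603
grasp_force: 64.5
```

Request:
drive_tool(targets="0 0 0.004 0;0 0 0.003 0;0 0 0.001 0;0 0 0 0;0 0 0 0")

```text
t: 11.77
tcp_pos: [0.554, -0.0379, 0.0611]
ee_rot: [0.991, 0.132, 0.001, 0.0]
contact_force: [-0.0, 0.5, -2.4]
gripper_width: 0.0603
grasp_force: 64.5
```

Request:
drive_tool(targets="0 0 0.001 0;0 0 0 0;0 0 0 0")

```text
t: 12.02
tcp_pos: [0.5542, -0.0379, 0.0601]
ee_rot: [0.991, 0.131, 0.001, 0.0]
contact_force: [0.1, -0.4, 1.4]
gripper_width: 0.0604
grasp_force: 64.7
```

Seated. Release, rise, and move to the right tin.

Request:
drive_tool(targets="0 0 0 0;0 0 0 0;0 0 0 0;0 0 0 0;0 0 0 0", jaw=1)

```text
t: 12.43
tcp_pos: [0.5535, -0.0378, 0.0594]
ee_rot: [0.991, 0.132, 0.0, -0.0]
contact_force: [0.1, 0.0, -0.5]
gripper_width: 0.0855
grasp_force: 0.0
```

Request:
drive_tool(targets="0 0 -0.01 0;0 0 -0.02 0;0 0 -0.03 0;0 0 -0.03 0;0 0 -0.03 0")

```text
t: 12.85
tcp_pos: [0.5531, -0.0378, 0.1812]
ee_rot: [0.991, 0.132, -0.0, -0.0]
contact_force: [0.7, -0.9, 0.2]
gripper_width: 0.0854
grasp_force: 0.0
```

Request:
drive_tool(targets="0 0 -0.025 0;0 0 -0.02 0;0 0 0 0;0 0 0 0")

```text
t: 13.18
tcp_pos: [0.5539, -0.0379, 0.226]
ee_rot: [0.991, 0.132, 0.002, 0.0]
contact_force: [0.1, 0.4, -0.1]
gripper_width: 0.0855
grasp_force: 0.0
```

Run:
```python
from h import *
blobs(("side",)); to(.570,-.1765)
```

```text
side 406 [ 0.3806 -0.0157] r 0.0333 z 0.1037
side 503 [ 0.3795 -0.1542] r 0.034 z 0.1039
side 391 [0.5499 0.0865] r 0.0336 z 0.1133
side 469 [ 0.5528 -0.0396] r 0.0344 z 0.1134
side 566 [ 0.571  -0.1782] r 0.0334 z 0.1138
tcp [ 0.553  -0.0379  0.2245] tool shift [-0.0197  0.1383 -0.    ] f [0.11 0.25 0.02]
```

Request:
drive_tool(targets="-0.005 0.0345 0 0;-0.005 0.0345 0 0;-0.005 0.0345 0 0;-0.005 0.0345 0 0;0 0 0 0")

```text
t: 13.65
tcp_pos: [0.5679, -0.1871, 0.2222]
ee_rot: [0.992, 0.125, -0.002, 0.003]
contact_force: [-0.6, -0.9, 0.2]
gripper_width: 0.0855
grasp_force: 0.0
```

Request:
drive_tool(targets="0 0 0 0;0 0 0.03 0;0 0 0.03 0;0 0 0.03 0;0 0 0.015 0")

```text
t: 14.07
tcp_pos: [0.5672, -0.1731, 0.1148]
ee_rot: [0.991, 0.133, -0.004, -0.002]
contact_force: [-1.2, 0.1, 0.0]
gripper_width: 0.0859
grasp_force: 0.0
```

Request:
drive_tool(targets="0 0 0.015 0;0 0 0.015 0;0 0 0.015 0;0 0 0.012 0;0 0 0.003 0")

```text
t: 14.48
tcp_pos: [0.5682, -0.174, 0.0565]
ee_rot: [0.991, 0.133, -0.003, -0.002]
contact_force: [-0.4, -0.3, 0.4]
gripper_width: 0.0854
grasp_force: 0.0
```

Request:
drive_tool(targets="0 0 0 0;0 0 0 0;0 0 0 0;0 0 0 0;0 0 0 0", jaw=0)

```text
t: 14.9
tcp_pos: [0.5706, -0.1763, 0.0601]
ee_rot: [0.991, 0.131, 0.001, 0.0]
contact_force: [1.0, -0.0, 0.8]
gripper_width: 0.0614
grasp_force: 65.6
```

Request:
drive_tool(targets="0 0 -0.01 0;0 0 -0.02 0;0 0 -0.025 0;0 0 -0.025 0;0 0 -0.015 0")

```text
t: 15.32
tcp_pos: [0.5709, -0.1766, 0.1576]
ee_rot: [0.991, 0.131, 0.002, 0.001]
contact_force: [1.1, -0.6, -2.0]
gripper_width: 0.0618
grasp_force: 65.9
```

Request:
drive_tool(targets="0 0 0 0;0 0 0 0;0 0 0 0;0 0 0 0;0 0 0 0")

```text
t: 15.73
tcp_pos: [0.5691, -0.176, 0.1528]
ee_rot: [0.991, 0.132, -0.002, -0.001]
contact_force: [-1.0, -0.3, -2.3]
gripper_width: 0.0614
grasp_force: 65.9
```

Run:
```python
from h import *
f=[]
for i in range(6): eyes.grab_frame("side");f.append(ctrl.get_obs()["contact_force"])
print(np.mean(f,0))
```

```text
[ 0.40188178  0.00529966 -2.55602096]
```

The right tin reads 2.6 N and the middle one 2.9 N, so the left tin at 5.2 N is the full one. Setting the right one down.

Request:
drive_tool(targets="0 0 0.025 0;0 0 0.025 0;0 0 0.02 0;0 0 0.01 0;0 0 0.006 0")

```text
t: 16.45
tcp_pos: [0.5693, -0.1761, 0.0667]
ee_rot: [0.991, 0.132, -0.001, -0.001]
contact_force: [-0.4, -0.4, -1.8]
gripper_width: 0.0616
grasp_force: 66.3
```

Request:
drive_tool(targets="0 0 0.004 0;0 0 0.003 0;0 0 0.002 0;0 0 0 0;0 0 0 0")

```text
t: 16.87
tcp_pos: [0.5707, -0.1765, 0.0602]
ee_rot: [0.991, 0.132, 0.001, 0.0]
contact_force: [0.4, -0.5, -1.5]
gripper_width: 0.0616
grasp_force: 66.3
```

Request:
drive_tool(targets="0 0 0.001 0;0 0 0 0;0 0 0 0")

```text
t: 17.12
tcp_pos: [0.5709, -0.1765, 0.0601]
ee_rot: [0.991, 0.132, 0.001, 0.0]
contact_force: [-0.9, 0.8, 4.3]
gripper_width: 0.0616
grasp_force: 66.7
```

Request:
drive_tool(targets="0 0 0 0;0 0 0 0;0 0 0 0;0 0 0 0;0 0 0 0", jaw=1)

```text
t: 17.53
tcp_pos: [0.5702, -0.1763, 0.0583]
ee_rot: [0.991, 0.132, 0.0, -0.0]
contact_force: [0.7, 0.0, -0.4]
gripper_width: 0.0853
grasp_force: 0.0
```

Request:
drive_tool(targets="0 0 -0.01 0;0 0 -0.02 0;0 0 -0.03 0;0 0 -0.03 0;0 0 -0.03 0")

```text
t: 17.95
tcp_pos: [0.5699, -0.1762, 0.1802]
ee_rot: [0.991, 0.132, 0.0, -0.0]
contact_force: [0.3, 0.6, -0.2]
gripper_width: 0.085
grasp_force: 0.0
```

Request:
drive_tool(targets="0 0 -0.025 0;0 0 -0.02 0;0 0 0 0;0 0 0 0")

```text
t: 18.28
tcp_pos: [0.5707, -0.1765, 0.2251]
ee_rot: [0.991, 0.132, 0.002, 0.001]
contact_force: [-0.5, 0.1, -0.6]
gripper_width: 0.0855
grasp_force: 0.0
```

Run:
```python
from h import *
blobs(("side",)); to(.549,.0875)
```

```text
side 412 [ 0.38   -0.0136] r 0.0328 z 0.1037
side 508 [ 0.3809 -0.1546] r 0.0332 z 0.1039
side 374 [0.551  0.0857] r 0.0342 z 0.1134
side 458 [ 0.5513 -0.0396] r 0.034 z 0.1133
side 570 [ 0.5693 -0.178 ] r 0.0336 z 0.1136
tcp [ 0.5697 -0.1762  0.2235] tool shift [ 0.0487 -0.26    0.    ] f [ 0.36 -0.88 -0.47]
```

Request:
drive_tool(targets="0.006 -0.0325 0 0;0.006 -0.0325 0 0;0.006 -0.0325 0 0;0.006 -0.0325 0 0;0.006 -0.0325 0 0")

```text
t: 18.75
tcp_pos: [0.5552, -0.0102, 0.2216]
ee_rot: [0.991, 0.131, -0.002, -0.0]
contact_force: [-0.4, 0.4, 0.1]
gripper_width: 0.0853
grasp_force: 0.0
```

Request:
drive_tool(targets="0.006 -0.0325 0 0;0.006 -0.0325 0 0;0.006 -0.0325 0 0;0 0 0 0;0 0 0 0")

```text
t: 19.17
tcp_pos: [0.5471, 0.0902, 0.2218]
ee_rot: [0.991, 0.135, -0.002, -0.001]
contact_force: [0.2, 0.0, 0.2]
gripper_width: 0.0856
grasp_force: 0.0
```

Request:
drive_tool(targets="0 0 0 0;0 0 0.03 0;0 0 0.03 0;0 0 0.03 0;0 0 0.015 0")

```text
t: 19.58
tcp_pos: [0.5464, 0.0841, 0.1145]
ee_rot: [0.992, 0.13, -0.003, 0.001]
contact_force: [-1.0, 0.3, -0.3]
gripper_width: 0.0852
grasp_force: 0.0
```

Request:
drive_tool(targets="0 0 0.015 0;0 0 0.015 0;0 0 0.015 0;0 0 0.01 0;0 0 0.003 0")

```text
t: 20.0
tcp_pos: [0.5474, 0.0851, 0.0583]
ee_rot: [0.991, 0.13, -0.002, 0.001]
contact_force: [-0.2, -0.5, -0.0]
gripper_width: 0.0858
grasp_force: 0.0
```

Request:
drive_tool(targets="0 0 0 0;0 0 0 0;0 0 0 0;0 0 0 0;0 0 0 0", jaw=0, grip_force=70)

```text
t: 20.42
tcp_pos: [0.5493, 0.0873, 0.0613]
ee_rot: [0.991, 0.132, 0.001, -0.0]
contact_force: [0.7, 0.8, 3.0]
gripper_width: 0.0608
grasp_force: 77.1
```

Request:
drive_tool(targets="0 0 -0.01 0;0 0 -0.02 0;0 0 -0.025 0;0 0 -0.025 0;0 0 -0.025 0")

```text
t: 20.83
tcp_pos: [0.5472, 0.0868, 0.1659]
ee_rot: [0.991, 0.132, -0.002, 0.0]
contact_force: [0.2, 0.2, -5.8]
gripper_width: 0.0609
grasp_force: 77.6
```

Request:
drive_tool(targets="0 0 -0.025 0;0 0 -0.025 0;0 0 -0.02 0;0 0 -0.01 0;0 0 0 0")

```text
t: 21.25
tcp_pos: [0.5493, 0.0873, 0.2475]
ee_rot: [0.991, 0.131, 0.002, -0.0]
contact_force: [-0.9, -0.2, -5.1]
gripper_width: 0.0608
grasp_force: 77.7
```

Request:
drive_tool(targets="0 0 0 0;0 0 0 0;0 0 0 0;0 0 0 0;0 0 0 0")

```text
t: 21.67
tcp_pos: [0.5481, 0.0871, 0.2442]
ee_rot: [0.991, 0.132, -0.001, 0.0]
contact_force: [0.2, -0.2, -5.2]
gripper_width: 0.0607
grasp_force: 77.7
```

Run:
```python
from h import *
f=[]
for i in range(5): p=eyes.grab_frame("side");o=ctrl.get_obs();f.append(o["contact_force"])
print(np.mean(f,0),o["tcp_pos"],o["ee_rot"],o["grasp_force"],o["t"]);blobs(("side",))
cv2.imwrite("pics/e.png",cv2.resize(p["pixels"][80:350,130:390,::-1],(578,600)))
```

```text
[-0.10243896  0.16242284 -5.19698131] [0.54861421 0.0872205  0.24520731] [ 9.91310003e-01  1.31546440e-01 -1.03843561e-04 -3.49589426e-05] 77.687110863626 21.9167
side 406 [ 0.3793 -0.0133] r 0.0335 z 0.1037
side 511 [ 0.3809 -0.1539] r 0.0334 z 0.1038
side 472 [ 0.5529 -0.0405] r 0.0331 z 0.1131
side 568 [ 0.5701 -0.179 ] r 0.0325 z 0.1136
```

View pics/e.png

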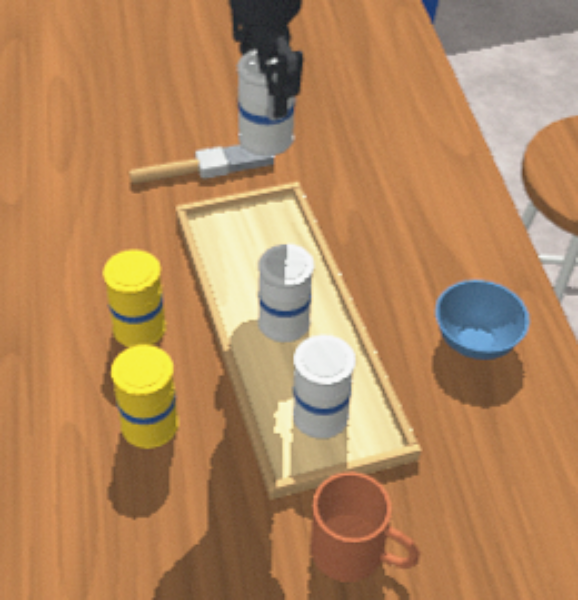

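The picture shows the full tin held upright at (267,100). The other two stand in the tray at (285,290) and (322,390), and the brush, mug and bowl look undisturbed.

```bash
python3 -c "
from bench import ctrl
print(ctrl.finish_job())"
```

```text
the job is handed in; nothing more can be done
None
```

I hefted all three tins from left to right and handed the job in at about 22 s: the left tin is the full one (about 5.2 N, against 2.9 N for the middle and 2.6 N for the right), now held upright with its base about 19 cm above the table, while the other two stand in the tray.

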